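# Pass a small carton through a self-closing flap

## Robot

A 7-joint arm with a two-finger parallel gripper is mounted at the origin on the work surface. World frame = base frame: x ahead of the robot, y to its left, z up, the work surface at z = 0. Lengths are in m, angles in rad, forces in N, time in s.
With the tool pointing down it reaches from about 0.35 to 0.9 m from the base axis. Payload 8.1 kg.
Tool frame: the origin (TCP) lies at the very end of the fingers, on their centre line; the grasp point (between the pads) lies 19 mm behind it; z points along the fingers, y is the line along which they close (so a half turn about z gives the same grasp; the last joint's range is limited). The gripper opens to 92 mm and grips with 3 to 60 N. Pads are 19 mm wide; open, the fingers measure 130 mm over their backs; the gripper's body (75 mm by 190 mm) begins 47 mm behind the grasp point.
Start: joints at [-1.444, 0.434, 0.025, 1.573, -0.012, 1.134, -0.075], TCP at [0.142, 0.609, 0.227] pointing down, gripper open.
Joint ranges: [-2.62, 2.62], [-0.44, 2.09], [-1.27, 1.32], [0.08, 2.57], [-1.32, 4.46], [0.12, 2], [-2.74, 2.74]. Speed limits (rad/s): [2.22, 2.22, 3.01, 3.01, 3.14, 3.14, 3.14].

## Interface

Orientations are given as a rotation vector (axis times angle).
In Python, from cell import arm gives the robot as it stands.
- The arm moves only by the tool jog_arm, never from a script. Its argument "rows" is a list of rows, each a list of 3 entries, a list of its own where there are three numbers: the shift along the world's x, y, z in cm, then the turn, a rotation vector about the world's x, y, z in degrees, then the opening, from 0 (shut) to 1 (fully open). A call has 1 to 8 rows; each row is the pose to reach, as a shift and turn from the pose commanded when the call began; what a row does not reach only later rows make up. A row lasts 1/8 s, in which the tool goes at most 62.5 mm and 10.7 degrees, less where a joint would pass 70% of its speed; a pose out of reach is approached as far as the arm can. A call with a gripper value outside its range is refused whole. The fingers move at their own pace and stop on an object; "newtons" is the grip in N (left out, the last holds). Time passes only in rows, so rows that repeat a pose let the fingers close. It gives the time, the measured TCP pose, the force, the opening and the grip force at its end, in the units of the state.
- arm.observe(): the state, without advancing time (a new reading comes with each control period).
- arm.get_image(name): name is "scene" or "top" or "wrist"; returns a dict with "img" (384x512x3 uint8, red, green, blue), "depth" (384x512 float32, m along the optical axis (not along the pixel's ray), 0 where there is no reading), "fx", "fy", "cx", "cy" (pixels), "dist_coeffs" ([k1, k2, p1, p2, k3] as OpenCV has them; the pictures are not rectified), "rvec" (rotation vector, rad) and "tvec" (3), from world to camera coordinates, as OpenCV has them; the wrist camera has in their place "mount" (4x4, takes a point from camera to tool coordinates, whose origin is the TCP and whose axes are the flange's). Camera axes: x right, y down, z forward; pixel columns grow to the right and rows downward; lengths in m; the calibration is good to about 2 mm. A picture is of the moment at which its call begins: read the wrist's pose just before it.
- arm.sign_off(): hands the job in; it is judged then, once.
The state is a dict: "clock": time; "joints": joint angles; "dq": joint speeds; "joint_efforts": joint torques, N m; "position": TCP position; "ee_rot": TCP orientation; "force": force on the tool from outside, world axes, zero at the start; "ft_torque": the same for the moment, N m; "width": opening from 0.0 (shut) to 1.0 (fully open); "gripper_force": force on a finger pad.
Only numpy, scipy, OpenCV 4.12 (cv2) and the standard library are available. Lean on these libraries where they do the work, as an engineer would, in place of code of your own. Each camera call takes 0.05 s, during which the arm holds its last target. There are 200 camera calls.

## Task

On the raised plywood step lies a small white carton, in front of the spring-closing flap in the front of the big cardboard box. Push the flap inwards with one finger and keep it open while the other finger pushes the small carton through the doorway, so that it drops into the box without the flap ever pressing on it; then come away and let the flap close. Slide the carton on the step, never lift it, and leave everything else where it is.

Things in the scene. Friction and masses are not known exactly. Their poses are not given: they have to be found in the camera images.
- hatch: Fixed plywood loading step with a big cardboard box behind it. Origin on the work surface below the middle of the doorway, in the plane of the step's far edge; x points from the step through the doorway into the box, y left along the wall, z up. Step top at z = 70 mm, x -190 to 0, y -200 to 200; beyond x = 0 it drops 64 mm to the box's floor.
- doorway (a point): Middle of the doorway at the step's far edge, level with the step's top; axes as the hatch's. The doorway is clear 65 mm to each side and open above (no lintel), so fingers pointing down can pass through. The wall left and right of it is 12 mm thick (2 to 14 mm beyond the edge) and rises 40 mm above the step, its posts 42 mm. The flap hangs over the drop behind the edge.
- box_in (a point): Middle of the open-topped box's inner floor, 127 mm in x beyond the doorway and 64 mm below it. The box measures 254 x 388 mm inside, its rims stand 40 mm above the step; things packed earlier fill the last 60 mm at its far end.
- hinge (a point): On the flap's upright hinge axis, at the left (+y) side of the doorway: 10 mm in x and 65 mm in y from the doorway point, at the step's level.
- flap (a joint): Angle of the flap: an aluminium sheet 4 mm thick, 122 mm long and 36 mm high (its lower edge 4 mm and upper edge 40 mm above the step's level), on the upright hinge. 0 = closed, across the doorway; grows as the free edge swings into the box (counter-clockwise seen from above), at most 1.5 rad. A spring closes it by itself: torque 0.12 N m closed, 0.1 N m more per rad.
- flap_edge (a point): Middle of the flap's free edge, 124 mm from the hinge axis, 22 mm above the step's level.
- carton: The small white carton to be pushed through, 60 x 50 x 30 mm (its own x, y, z), about 0.14 kg, grey line round it; lies loose on the step with its x axis roughly towards the doorway. Origin at the centre of its underside.
- tape_roll: Bystander: roll of tape lying on the step to the right, 76 mm across, 24 mm high; origin centre of underside.
- calculator: Bystander: desk calculator on the step to the left, 120 x 70 x 20 mm; origin centre of underside.
- big_carton: Bystander: large white carton on the table beyond the step's right end, 160 x 110 x 50 mm; origin centre of underside.
- mug: Bystander: white mug on the table beyond the step's left end, 80 mm across, 90 mm high; origin centre of underside.
- brush: Bystander: hand brush on the table right of the step; lies along its x axis.
- notebook: Bystander: green notebook on the table left of the step, 150 x 105 x 14 mm; origin centre of underside.
Mind the look-alikes: they are no part of the job. There is more than one size of the carton; the job needs the largest.

How it is judged:
On the way, in this order (a step that is already met when the one before it is completed fails the run):
1. a finger pushes the flap open (over 0.5 rad) while the small carton's centre is still on the step (value of joint flap above 0.5 rad and contact force between the fingers and flap above 0.2 N and x of carton in the frame of hatch below -0.003 m and z of carton in the frame of hatch above 0.06 m), for 0.05 s.
2. the small carton's centre passes the step's edge in the doorway while a finger holds the flap open (over 0.6 rad) (value of joint flap above 0.6 rad and contact force between the fingers and flap above 0.2 N and x of carton in the frame of hatch above 0.003 m and y of carton in the frame of hatch between -0.065 and 0.065 m), for 0.02 s.
At the end, for the whole second after the job is handed in: The small carton is at rest inside the cardboard box, lying or standing, below the level of the step (its origin from 6 mm before to 240 mm beyond the step's edge, under 55 mm high), and the flap has closed (within 0.06 rad) (x of carton in the frame of hatch between -0.006 and 0.24 m and y of carton in the frame of hatch between -0.185 and 0.185 m and z of carton in the frame of hatch below 0.055 m and value of joint flap below 0.06 rad and linear speed of carton below 0.02 m/s and height (world z) of carton above -0.01 m); the robot touches nothing.
It fails at once if the flap presses on the small carton (over 0.8 N) (contact force between flap and carton above 0.8 N).
It fails at once if the small carton is lifted (its underside's centre over 20 mm above the step) (z of carton in the frame of hatch above 0.09 m).
It fails at once if something else (tape roll, calculator, big carton, mug, brush, notebook) is moved over 25 mm (distance of any of tape_roll, calculator, big_carton, mug, brush, notebook from where it was at the start of the episode above 0.025 m).
It also fails if it takes over 45 s, if anything falls off the work surface, if the arm or the gripper's body presses on something with over 40 N, if the wrist force passes 120 N, or if a joint passes its speed limit or range.

## Working session

There is one attempt and no reset: what is moved stays moved. The work goes in short steps, Python scripts to look and compute and a tool call to move; the robot and the scene stay as the last step left them, time stands still between calls to the robot, and variables do not carry over. Pictures are saved under pics/ and viewed, at most 10 in all, crops included, and the job is handed in when it is done.

Besides the shell and the picture viewer there is one more tool, called after "Emit:" as name([rows], argument=value, ...), one row to a line, values as JSON. jog_arm: Moves the arm, as the interface text tells. Its arguments: {"type":"object","properties":{"rows":{"type":"array","items":{"type":"array"}},"newtons":{"type":"number"}},"required":["rows"]}

```bash
ls; mkdir -p pics; cat > h.py <<'E'
import numpy as np, cv2
from cell import arm
def grab(n):
    d=arm.get_image(n); return d
def cloud(d):
    h,w=d["depth"].shape
    K=np.array([[d["fx"],0,d["cx"]],[0,d["fy"],d["cy"]],[0,0,1.]])
    u,v=np.meshgrid(np.arange(w),np.arange(h))
    p=cv2.undistortPoints(np.stack([u,v],-1).reshape(-1,1,2).astype(float),K,np.array(d["dist_coeffs"],float)).reshape(h,w,2)
    z=d["depth"]; c=np.dstack([p[...,0]*z,p[...,1]*z,z])
    R=cv2.Rodrigues(np.array(d["rvec"],float))[0]
    return (c-np.array(d["tvec"]).reshape(3))@R
E
python3 - <<'E'
from h import *
s=arm.observe(); print(s["clock"],s["position"],s["ee_rot"],s["width"])
for n in("top","scene"):
    d=grab(n); cv2.imwrite(f"pics/{n}0.png",d["img"][...,::-1]); c=cloud(d); np.savez(f"{n}0.npz",img=d["img"],c=c,depth=d["depth"])
E
```

```text
pics
0.0 [0.14228828 0.60806821 0.22594878] [-3.60240304e-01 -3.12080880e+00  2.42567436e-03] 1.0021457618377831
```

View pics/top0.png

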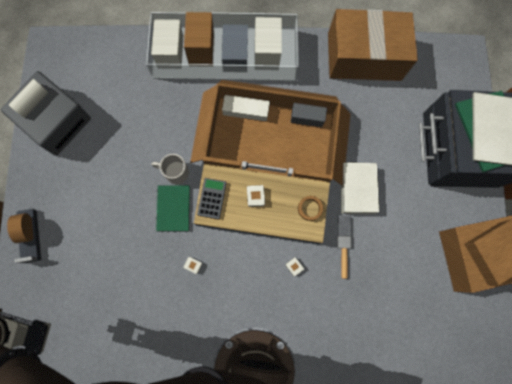

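View pics/scene0.png

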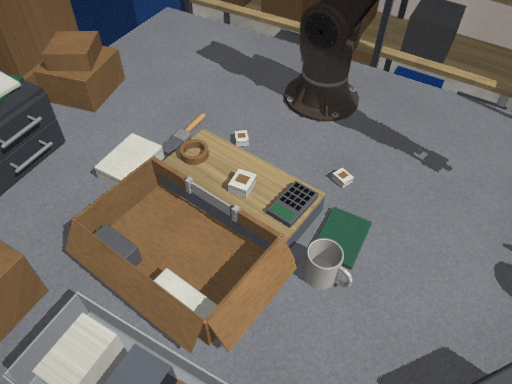

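The top image shows three white cartons with brown marks: the one on the step at (256,196), and smaller ones on the table at (193,265) and (295,267). There is also a big white carton at (361,187). I choose the one on the step. The doorway with its posts is at about (245,163) to (291,171), and the robot base is at the bottom.

```bash
python3 - <<'E'
from h import *
z=np.load("top0.npz"); c=z["c"]; img=z["img"]
for u,v in[(215,220),(300,225),(256,196),(193,265),(295,267),(246,163),(291,171),(268,167),(312,208),(211,198),(361,187)]: print((u,v),c[v,u].round(4))
u,v=np.meshgrid(np.arange(512),np.arange(384))
st=(c[...,2]>.06)&(c[...,2]<.115)&(u>190)&(u<335)&(v>160)&(v<245)
m=((c[...,2]>.06)&(c[...,2]<.082)&(u>188)&(u<335)&(v>160)&(v<245)).astype(np.uint8)
m=cv2.morphologyEx(m,cv2.MORPH_OPEN,np.ones((3,3)))
r=cv2.minAreaRect(c[m>0][:,:2].astype(np.float32)); print("step",r,cv2.boxPoints(r))
k=(c[...,2]>.09)&(c[...,2]<.108)&(u>240)&(u<272)&(v>182)&(v<212)
p=c[k][:,:2].astype(np.float32); r=cv2.minAreaRect(p); print("carton",k.sum(),r,c[k].mean(0))
# wall/flap
k=(c[...,2]>.1)&(c[...,2]<.125)&(u>235)&(u<300)&(v>155)&(v<180); q=c[k]; print(k.sum()); 
print(np.polyfit(q[:,1],q[:,0],1),q.min(0),q.max(0))
cv2.imwrite("pics/crop0.png",cv2.resize(img[140:250,180:345,::-1],None,fx=4.8,fy=4.8,interpolation=cv2.INTER_CUBIC))
E
```

```text
(215, 220) [0.4555 0.1272 0.0687]
(300, 225) [ 0.4445 -0.1353  0.0655]
(256, 196) [0.5267 0.0026 0.1013]
(193, 265) [0.3184 0.1957 0.0205]
(295, 267) [ 0.317  -0.1241  0.0236]
(246, 163) [0.6281 0.0346 0.1075]
(291, 171) [ 0.6024 -0.1024  0.1186]
(268, 167) [ 0.616  -0.0329  0.1096]
(312, 208) [ 0.4975 -0.1725  0.0701]
(211, 198) [0.5207 0.1401 0.0877]
(361, 187) [ 0.5715 -0.3348  0.0487]
step ((0.5141389966011047, -0.017150312662124634), (0.4018400311470032, 0.19455364346504211), 82.44802856445312) [[ 0.39129996 -0.2035429 ]
 [ 0.58416605 -0.2291122 ]
 [ 0.63697803  0.16924228]
 [ 0.44411194  0.19481157]]
carton 324 ((0.5295819640159607, 0.004850717261433601), (0.06026342883706093, 0.05048678442835808), 4.344861030578613) [0.52888483 0.00521975 0.10001869]
183
[0.13323901 0.61915811] [ 0.59617678 -0.12857434  0.10019577] [0.63380601 0.06539734 0.11861685]
```

View pics/crop0.png

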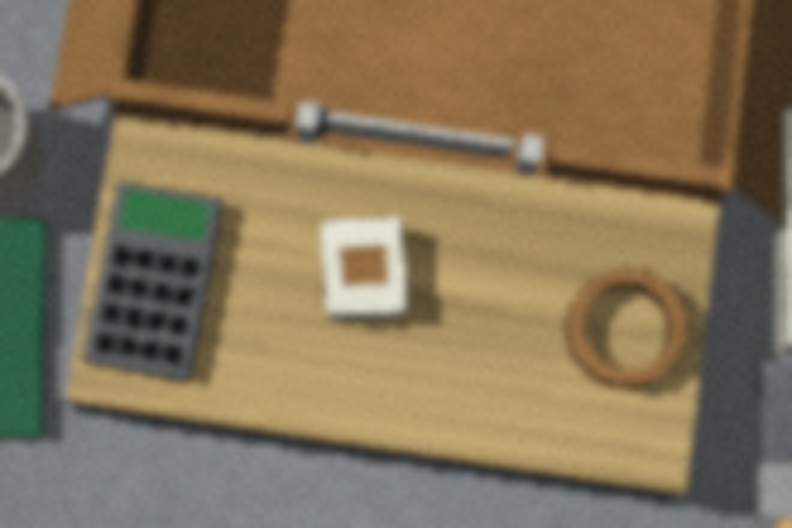

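The crop confirms the choice: carton at (363,267), doorway posts at (309,120) and (530,150). The carton measures 60 x 50 mm with its top at z = 0.100, so it is the largest of the three. The hatch is yawed −7.5° with its doorway at about (0.606, −0.030), and the carton sits at about (−81, +25) mm in the hatch frame.

Plan:
1. Push the carton about 32 mm to the right with the fingers closed.
2. Straddle it with the fingers open and push forward, so the front finger leads at the flap.

Emit:
jog_arm([
  [[19,-28,0],[0,0,-34],0],
  [[38,-55.7,0],[0,0,-68],0],
  [[38,-55.7,0],[0,0,-68],0],
  [[38,-55.7,0],[0,0,-68],0],
  [[38,-55.7,0],[0,0,-68],0],
  [[38,-55.7,0],[0,0,-68],0],
  [[38,-55.7,0],[0,0,-68],0],
  [[38,-55.7,0],[0,0,-68],0],
], newtons=10)

```text
clock: 1.1
position: [0.4248, 0.1938, 0.2268]
ee_rot: [-2.044, -2.385, -0.001]
force: [0.9, 1.5, 0.3]
width: 0.177
gripper_force: 0.0
```

Emit:
jog_arm([
  [[0,0,0],[0,0,0],0],
  [[0,0,0],[0,0,0],0],
])

```text
clock: 1.35
position: [0.4237, 0.1958, 0.2265]
ee_rot: [-2.044, -2.385, 0.001]
force: [0.1, 0.2, -0.9]
width: 0.009
gripper_force: 0.0
```

Emit:
jog_arm([
  [[3.3,-4.8,0],[0,0,0],0],
  [[6.6,-9.7,0],[0,0,0],0],
  [[9.9,-14.5,0],[0,0,0],0],
  [[9.9,-14.5,0],[0,0,0],0],
  [[9.9,-14.5,-5],[0,0,0],0],
  [[9.9,-14.5,-10],[0,0,0],0],
  [[9.9,-14.5,-11],[0,0,0],0],
  [[9.9,-14.5,-11],[0,0,0],0],
])

```text
clock: 2.35
position: [0.5229, 0.0518, 0.1171]
ee_rot: [-2.041, -2.387, 0.001]
force: [0.6, 0.3, 1.2]
width: 0.005
gripper_force: 0.0
```

```bash
python3 - <<'E'
from h import *
s=arm.observe(); print(s["clock"],s["position"],s["width"])
d=grab("wrist"); print(d["mount"])
cv2.imwrite("pics/w1.png",d["img"][...,::-1])
E
```

```text
2.35 [0.52294265 0.05184186 0.11708811] 0.004736306395864718
[[ 3.76233969e-05 -9.68764334e-01 -2.47983193e-01  6.65055225e-02]
 [ 9.99999968e-01 -2.60306314e-05  2.53408073e-04  1.06528830e-03]
 [-2.51947862e-04 -2.47983194e-01  9.68764302e-01 -1.58522064e-01]
 [ 0.00000000e+00  0.00000000e+00  0.00000000e+00  1.00000000e+00]]
```

View pics/w1.png

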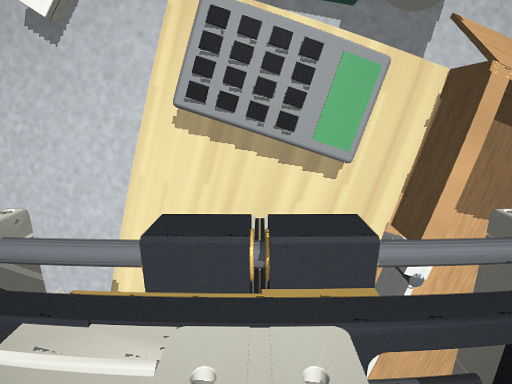

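The wrist view shows the closed fingers at (258,250), well clear of the calculator at (290,75); the carton is hidden behind the gripper. I'll descend and push right.

Emit:
jog_arm([
  [[0,0,-3],[0,0,0],0],
  [[0,0,-3.8],[0,0,0],0],
  [[0,-0.8,-3.8],[0,0,0],0],
  [[-0.1,-1.6,-3.8],[0,0,0],0],
  [[-0.2,-2.4,-3.8],[0,0,0],0],
  [[-0.3,-3.2,-3.8],[0,0,0],0],
  [[-0.3,-4,-3.8],[0,0,0],0],
  [[-0.3,-4.4,-3.8],[0,0,0],0],
])

```text
clock: 3.4
position: [0.5201, 0.0058, 0.0788]
ee_rot: [2.045, 2.385, 0.0]
force: [0.2, 1.8, 1.5]
width: 0.002
gripper_force: 0.8
```

Emit:
jog_arm([
  [[0,0,0],[0,0,0],0],
  [[0,0.8,0],[0,0,0],0],
  [[0,0.8,6],[0,0,0],0],
  [[0,5,12],[0,0,0],1],
  [[-6,11,16],[0,0,0],1],
  [[-10,16,16],[0,0,0],1],
  [[-10,20,16],[0,0,0],1],
  [[-10,20,16],[0,0,0],1],
])

```text
clock: 4.4
position: [0.4179, 0.2116, 0.2391]
ee_rot: [-2.033, -2.393, -0.002]
force: [0.8, -1.0, 0.2]
width: 0.502
gripper_force: 0.0
```

```bash
python3 - <<'E'
from h import *
s=arm.observe(); print(s["clock"],s["position"],s["width"])
d=grab("top"); c=cloud(d); img=d["img"]
cv2.imwrite("pics/t2.png",cv2.resize(img[140:250,180:345,::-1],None,fx=4.8,fy=4.8,interpolation=cv2.INTER_CUBIC))
u,v=np.meshgrid(np.arange(512),np.arange(384))
D=np.array([.606,-.030]); X=np.array([.9913,-.1314]); Y=np.array([.1314,.9913])
xy=c[...,:2]-D; hx=xy@X; hy=xy@Y
k=(c[...,2]>.09)&(c[...,2]<.108)&(hx<-.03)&(hx>-.13)&(abs(hy)<.06)
r=cv2.minAreaRect(c[k][:,:2].astype(np.float32)); print(k.sum(),r,c[k].mean(0),hx[k].mean(),hy[k].mean())
for n in (hx,hy): print(n[k].min(),n[k].max())
E
```

```text
4.4 [0.41794499 0.21158128 0.2391208 ] 0.5017410561361453
327 ((0.5284147262573242, -0.028850847855210304), (0.060439128428697586, 0.050013866275548935), 8.842336654663086) [ 0.5277531  -0.02868463  0.09995675] -0.07773898788944635 -0.008977714008672758
-0.11120653040794276 -0.0442189289088246
-0.03865085984770872 0.02240514296968287
```

View pics/t2.png

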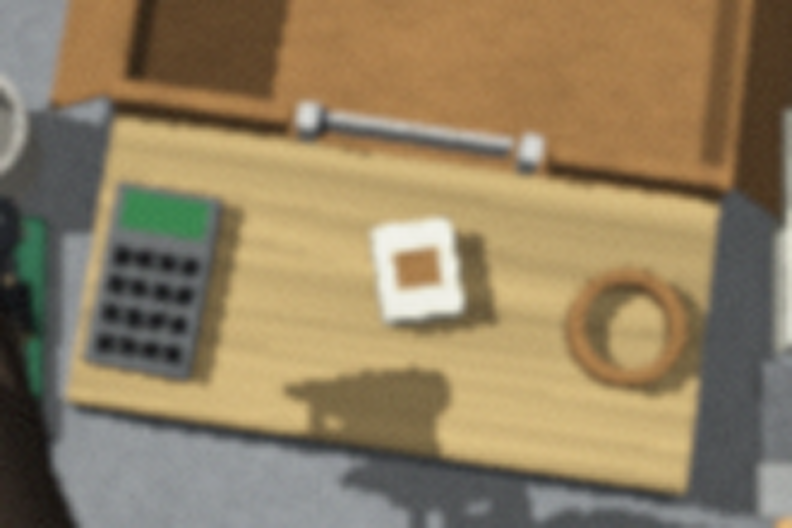

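The carton at (418,270) in the crop now lies at hatch (−78, −9) mm, at yaw 8.8°, parallel to the tool; nothing else has moved. Next I straddle it.

Emit:
jog_arm([
  [[2.4,-4.8,0],[0,0,0],1],
  [[4.9,-9.6,0],[0,0,0],1],
  [[7.4,-14.4,0],[0,0,0],1],
  [[9.8,-19.1,0],[0,0,0],1],
  [[12.2,-23.9,0],[0,0,0],1],
  [[12.2,-23.9,-4],[0,0,0],1],
  [[12.2,-23.9,-9],[0,0,0],1],
  [[12.2,-23.9,-10],[0,0,0],1],
])

```text
clock: 5.45
position: [0.5398, -0.0337, 0.1361]
ee_rot: [-2.044, -2.381, 0.007]
force: [-0.4, 0.7, 0.5]
width: 0.999
gripper_force: 0.0
```

Emit:
jog_arm([
  [[0,0,0],[0,0,0],1],
  [[0,0,0],[0,0,0],1],
])

```text
clock: 5.7
position: [0.5433, -0.0328, 0.1405]
ee_rot: [2.043, 2.384, 0.003]
force: [0.1, -0.3, -0.9]
width: 1.002
gripper_force: 0.0
```

Emit:
jog_arm([
  [[-0.3,0.6,0],[0,0,0],1],
  [[-0.3,0.6,0],[0,0,0],1],
  [[-0.3,0.6,-2],[0,0,0],1],
  [[-0.3,0.6,-4],[0,0,0],1],
  [[-0.3,0.6,-6],[0,0,0],1],
  [[-0.3,0.6,-6.2],[0,0,0],1],
  [[-0.3,0.6,-6.2],[0,0,0],1],
])

```text
clock: 6.58
position: [0.5395, -0.0265, 0.0773]
ee_rot: [2.043, 2.386, 0.001]
force: [0.0, 0.1, 0.1]
width: 0.997
gripper_force: 0.0
```

```bash
python3 - <<'E'
from h import *
s=arm.observe(); print(s["clock"],s["position"],s["force"])
a=grab("scene")["img"][130:250,140:300,::-1]
b=grab("wrist")["img"][...,::-1]
a=cv2.resize(a,(480,360),interpolation=cv2.INTER_CUBIC)
b=cv2.resize(b,(320,240)); b=cv2.copyMakeBorder(b,0,120,0,0,cv2.BORDER_CONSTANT)
cv2.imwrite("pics/s3.png",np.hstack([a,b]))
E
```

```text
6.575 [ 0.53947761 -0.02646695  0.07734961] [0.0362591  0.13881159 0.14313267]
```

View pics/s3.png

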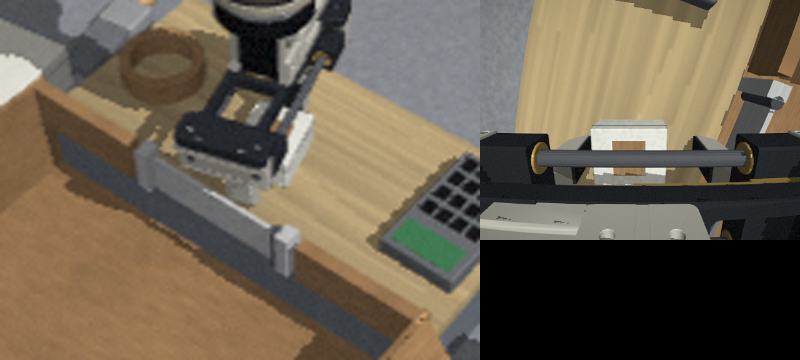

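The left part shows the front finger standing just before the flap (240,180). The right part (wrist) shows the carton at (628,150) between the two pads. I'll push ahead along world x, which is hatch +x with a slight +y.

Emit:
jog_arm([
  [[0.7,0,0],[0,0,0],1],
  [[1.4,0,0],[0,0,0],1],
  [[2.1,0,0],[0,0,0],1],
  [[2.8,0,0],[0,0,0],1],
  [[3.5,0,0],[0,0,0],1],
  [[4.2,0,0],[0,0,0],1],
  [[4.9,0,0],[0,0,0],1],
  [[4.9,0,0],[0,0,0],1],
])

```text
clock: 7.68
position: [0.5876, -0.026, 0.076]
ee_rot: [-2.042, -2.385, 0.002]
force: [-5.2, -0.2, -0.1]
width: 0.999
gripper_force: 1.9
```

```bash
python3 - <<'E'
from h import *
s=arm.observe(); print(s["clock"],s["position"],s["force"])
a=grab("scene")["img"][130:250,140:300,::-1]
b=grab("wrist")["img"][...,::-1]
a=cv2.resize(a,(480,360),interpolation=cv2.INTER_CUBIC)
b=cv2.resize(b,(320,240)); b=cv2.copyMakeBorder(b,0,120,0,0,cv2.BORDER_CONSTANT)
cv2.imwrite("pics/s4.png",np.hstack([a,b]))
E
```

```text
7.675 [ 0.58763973 -0.02596068  0.0759655 ] [-5.23077144 -0.22681657 -0.05019253]
```

View pics/s4.png

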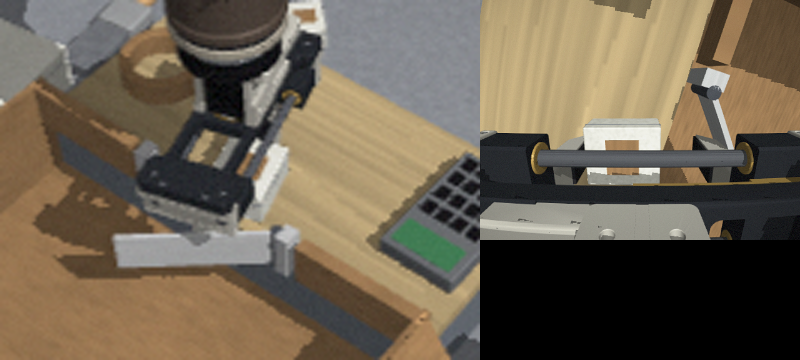

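The flap is partly open and held by the front finger at (210,235). The carton, seen in the wrist view at (622,150), follows flush against the rear finger and is clear of the flap. I'll continue.

Emit:
jog_arm([
  [[0.8,0,0.1],[0,0,0],1],
  [[1.6,0,0.2],[0,0,0],1],
  [[2.4,0,0.2],[0,0,0],1],
  [[3.2,0,0.2],[0,0,0],1],
  [[4,0,0.2],[0,0,0],1],
  [[4.8,0,0.2],[0,0,0],1],
  [[5.6,0,0.2],[0,0,0],1],
  [[6.2,0,0.2],[0,0,0],1],
])

```text
clock: 8.78
position: [0.6509, -0.0269, 0.0788]
ee_rot: [2.044, 2.385, 0.0]
force: [-2.3, -1.3, 0.4]
width: 1.002
gripper_force: 1.4
```

```bash
python3 - <<'E'
from h import *
s=arm.observe(); print(s["clock"],s["position"],s["force"])
a=grab("scene")["img"][130:250,140:300,::-1]
b=grab("wrist")["img"][...,::-1]
a=cv2.resize(a,(480,360),interpolation=cv2.INTER_CUBIC)
b=cv2.resize(b,(320,240)); b=cv2.copyMakeBorder(b,0,120,0,0,cv2.BORDER_CONSTANT)
cv2.imwrite("pics/s5.png",np.hstack([a,b]))
E
```

```text
8.775 [ 0.65086689 -0.02687262  0.07880606] [-2.26468834 -1.25944766  0.35249102]
```

View pics/s5.png

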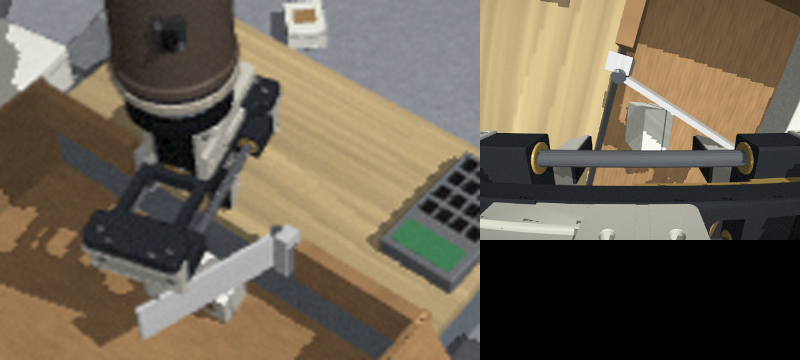

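The flap is open and the carton has dropped into the box: it shows at (225,295) in the scene view and at (650,125) in the wrist view. Before I let the flap swing back, I'll check that the carton is low enough for it to pass.

```bash
python3 - <<'E'
from h import *
from scipy.spatial.transform import Rotation as R
s=arm.observe(); d=grab("wrist"); M=np.array(d["mount"])
T=np.eye(4); T[:3,:3]=R.from_rotvec(s["ee_rot"]).as_matrix(); T[:3,3]=s["position"]
d["rvec"]=np.zeros(3); d["tvec"]=np.zeros(3); c=cloud(d)
c=c@(T@M)[:3,:3].T+(T@M)[:3,3]
xy=c[...,:2]-[.606,-.030]; hx=xy@[.9913,-.1314]; hy=xy@[.1314,.9913]
for u,v in [(640,110),(665,110),(640,130),(665,130),(645,145),(650,103),(660,145),(690,110)]:
    U,V=int((u-480)*1.6),int(v*1.6); print((u,v),(1000*np.array([hx[V,U],hy[V,U],c[V,U,2]])).round(),d["img"][V,U])
w=d["img"].astype(int); m=(w.max(2)-w.min(2)<25)&(w.min(2)>90)&(hx>0.0)&(hx<.12)&(abs(hy)<.06)&(d["depth"]>0)&(c[...,2]<.074)
print(m.sum(),np.percentile(c[m][:,2],[1,50,90,99,100]),hx[m].min(),hx[m].max(),hy[m].min(),hy[m].max())
E
```

```text
(640, 110) [36. 35. 48.] [125 125 119]
(665, 110) [68. 35.  6.] [176 137  91]
(640, 130) [40. 21. 69.] [124 125 118]
(665, 130) [63. 27. 67.] [163 165 153]
(645, 145) [49.  9. 73.] [245 245 239]
(650, 103) [47. 39.  6.] [184 147 102]
(660, 145) [63. 11. 68.] [130 135 150]
(690, 110) [99. 45.  8.] [186 147 100]
4534 [0.01763241 0.06615889 0.07243163 0.07379305 0.07398649] 0.010993647311738934 0.09288391231215037 -0.014317304261625237 0.05370008600780617
```

```bash
python3 - <<'E'
from h import *
from scipy.spatial.transform import Rotation as R
s=arm.observe(); d=grab("wrist"); M=np.array(d["mount"]); print(s["clock"],s["force"],s["gripper_force"])
T=np.eye(4); T[:3,:3]=R.from_rotvec(s["ee_rot"]).as_matrix(); T[:3,3]=s["position"]
d["rvec"]=np.zeros(3); d["tvec"]=np.zeros(3); c=cloud(d)
c=c@(T@M)[:3,:3].T+(T@M)[:3,3]
xy=c[...,:2]-[.606,-.030]; hx=xy@[.9913,-.1314]; hy=xy@[.1314,.9913]
for V in (165,175,185,195,205,215,225,235):
    print(V,[tuple((1000*np.array([hx[V,U],hy[V,U],c[V,U,2]])).round().astype(int)) for U in range(225,325,10)])
cv2.imwrite("pics/w6.png",cv2.resize(d["img"][100:300,150:420,::-1],None,fx=2.9,fy=2.9,interpolation=cv2.INTER_CUBIC))
E
```

```text
8.925 [ 0.20872494 -2.69453974 -0.29324477] 1.293228094909864
165 [(np.int64(12), np.int64(28), np.int64(7)), (np.int64(20), np.int64(30), np.int64(7)), (np.int64(27), np.int64(37), np.int64(31)), (np.int64(34), np.int64(38), np.int64(30)), (np.int64(41), np.int64(39), np.int64(21)), (np.int64(49), np.int64(39), np.int64(9)), (np.int64(43), np.int64(56), np.int64(111)), (np.int64(47), np.int64(57), np.int64(112)), (np.int64(55), np.int64(56), np.int64(92)), (np.int64(80), np.int64(48), np.int64(8))]
175 [(np.int64(14), np.int64(20), np.int64(7)), (np.int64(22), np.int64(22), np.int64(7)), (np.int64(29), np.int64(32), np.int64(43)), (np.int64(34), np.int64(39), np.int64(68)), (np.int64(40), np.int64(39), np.int64(61)), (np.int64(47), np.int64(40), np.int64(55)), (np.int64(54), np.int64(40), np.int64(47)), (np.int64(67), np.int64(36), np.int64(6)), (np.int64(53), np.int64(54), np.int64(111)), (np.int64(57), np.int64(55), np.int64(110))]
185 [(np.int64(16), np.int64(12), np.int64(7)), (np.int64(24), np.int64(14), np.int64(6)), (np.int64(30), np.int64(28), np.int64(51)), (np.int64(36), n
[... 1789 characters left out ...]
, (np.int64(48), np.int64(12), np.int64(69)), (np.int64(54), np.int64(13), np.int64(67)), (np.int64(60), np.int64(14), np.int64(67)), (np.int64(80), np.int64(-4), np.int64(6)), (np.int64(88), np.int64(-2), np.int64(8)), (np.int64(96), np.int64(0), np.int64(7))]
235 [(np.int64(27), np.int64(-30), np.int64(5)), (np.int64(33), np.int64(-8), np.int64(50)), (np.int64(38), np.int64(3), np.int64(71)), (np.int64(44), np.int64(4), np.int64(69)), (np.int64(50), np.int64(5), np.int64(69)), (np.int64(56), np.int64(6), np.int64(67)), (np.int64(62), np.int64(8), np.int64(67)), (np.int64(83), np.int64(-13), np.int64(7)), (np.int64(91), np.int64(-10), np.int64(7)), (np.int64(99), np.int64(-8), np.int64(7))]
```

View pics/w6.png

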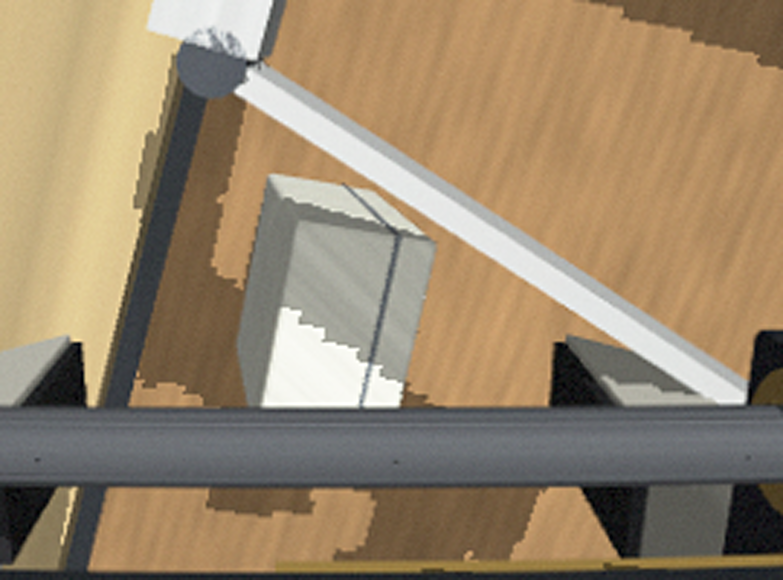

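The carton stands on its end in the box, touching neither finger, with its top at about z = 66–70 mm. The flap's lower edge is at 74 mm. I'll wait for it to settle and re-measure.

Emit:
jog_arm([
  [[0,0,0],[0,0,0],1],
  [[0,0,0],[0,0,0],1],
  [[0,0,0],[0,0,0],1],
  [[0,0,0],[0,0,0],1],
])

```text
clock: 9.48
position: [0.6504, -0.0266, 0.079]
ee_rot: [2.044, 2.385, 0.001]
force: [0.6, -3.8, 1.2]
width: 0.999
gripper_force: 1.4
```

```bash
python3 - <<'E'
from h import *
from scipy.spatial.transform import Rotation as R
s=arm.observe(); d=grab("wrist"); M=np.array(d["mount"]); print(s["clock"],s["position"],s["force"],s["gripper_force"])
T=np.eye(4); T[:3,:3]=R.from_rotvec(s["ee_rot"]).as_matrix(); T[:3,3]=s["position"]
d["rvec"]=np.zeros(3); d["tvec"]=np.zeros(3); c=cloud(d)
c=c@(T@M)[:3,:3].T+(T@M)[:3,3]
xy=c[...,:2]-[.606,-.030]; hx=xy@[.9913,-.1314]; hy=xy@[.1314,.9913]
for V in (175,195,215,235):
    print(V,[[int(round(1000*q)) for q in (hx[V,U],hy[V,U],c[V,U,2])] for U in range(235,305,10)])
E
```

```text
9.475 [ 0.65038171 -0.0265791   0.0789597 ] [ 0.59120085 -3.81392096  1.23228828] 1.3751096933083318
175 [[21, 23, 6], [28, 37, 66], [34, 38, 60], [40, 38, 54], [47, 39, 48], [59, 34, 7], [66, 36, 7]]
195 [[25, 24, 66], [31, 26, 67], [37, 27, 67], [42, 29, 67], [48, 31, 67], [64, 18, 7], [71, 21, 7]]
215 [[29, 12, 67], [34, 14, 67], [40, 15, 67], [46, 17, 67], [52, 19, 66], [69, 2, 6], [77, 4, 7]]
235 [[32, -1, 66], [38, 1, 67], [44, 3, 67], [50, 4, 66], [56, 6, 65], [74, -15, 6], [82, -12, 7]]
```

The carton is settled upright with its top flat at z = 66–67 mm, 7 mm below the flap and 12 mm below the fingertips. I'll retreat slowly along the same line so the flap follows the finger shut.

Emit:
jog_arm([
  [[-0.8,0,0.2],[0,0,0],1],
  [[-1.6,0,0.4],[0,0,0],1],
  [[-2.4,0,0.4],[0,0,0],1],
  [[-3.2,0,0.4],[0,0,0],1],
  [[-4,0,0.4],[0,0,0],1],
  [[-4.8,0,0.4],[0,0,0],1],
  [[-5.6,0,0.4],[0,0,0],1],
  [[-6.4,0,0.4],[0,0,0],1],
])

```text
clock: 10.52
position: [0.5853, -0.0263, 0.0826]
ee_rot: [-2.043, -2.386, 0.0]
force: [-1.1, -3.1, 0.5]
width: 0.998
gripper_force: 1.4
```

Emit:
jog_arm([
  [[-0.8,0,0],[0,0,0],1],
  [[-1.6,0,0],[0,0,0],1],
  [[-2.4,0,0],[0,0,0],1],
  [[-3.2,0,0],[0,0,0],1],
  [[-4,0,0],[0,0,0],1],
  [[-4.8,0,0],[0,0,0],1],
  [[-5.6,0,0],[0,0,0],1],
  [[-6.2,0,0],[0,0,0],1],
])

```text
clock: 11.52
position: [0.5237, -0.0265, 0.0828]
ee_rot: [2.044, 2.386, 0.0]
force: [-0.2, 0.5, -0.2]
width: 0.997
gripper_force: 0.0
```

Emit:
jog_arm([
  [[0,0,2],[0,0,0],1],
  [[0,0,8],[0,0,0],1],
  [[0,0,14],[0,0,0],1],
  [[-5,6,14],[0,0,0],1],
  [[-9,12,14],[0,0,0],1],
  [[-9,17,14],[0,0,0],1],
  [[-9,22,14],[0,0,0],1],
  [[-9,22,14],[0,0,0],1],
])

```text
clock: 12.52
position: [0.4331, 0.1984, 0.2226]
ee_rot: [-2.034, -2.394, -0.002]
force: [-0.7, -1.3, -0.6]
width: 0.999
gripper_force: 0.0
```

```bash
python3 - <<'E'
from h import *
s=arm.observe(); print(s["clock"],s["position"],s["force"])
a=grab("top")["img"][80:250,150:360,::-1]; b=grab("scene")["img"][130:300,90:300,::-1]
cv2.imwrite("pics/end.png",cv2.resize(np.hstack([a,b]),None,fx=1.9,fy=1.9,interpolation=cv2.INTER_CUBIC))
E
```

```text
12.525 [0.43310805 0.19843452 0.22259521] [-0.68823776 -1.33462365 -0.61437372]
```

View pics/end.png

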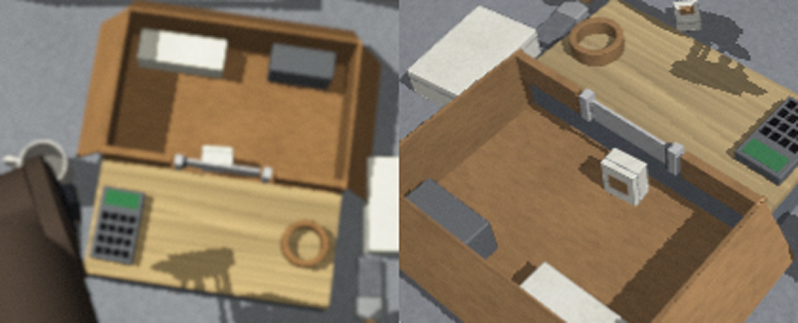

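The flap is closed (from (587,105) to (675,155)) and the carton stands in the box at (625,175). Nothing else has moved, so I'm handing in.

```bash
python3 -c "
from cell import arm
print(arm.sign_off())"
```

```text
the job is handed in; nothing more can be done
None
```

I handed the job in at about 12.5 s: the carton went through the held-open flap, dropped and stands on its end inside the box, the flap is closed, and nothing else appears to have moved; sign-off returned no verdict.

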